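Shut the rivet furnace and present the brass rivet in the tongs

TASK

The rivets are out of the bench furnace, so first push its door shut until the roller catch snaps it fully home. Then take the spring tongs by their red grips, close the jaws on the shank of the brass rivet standing on the firebrick and lift it at least 10 cm off the brick, still upright with its head down; finish there, holding it steadily in the tongs ready for the fitter, with the door still shut. Never touch the brass rivet with the gripper or arm, and do not disturb the two other rivets, the cartons or the hand tools.

Things in the scene. Friction and masses are not known exactly. Their poses are not given: they have to be found in the camera images.
- furnace_door (a joint): door angle of the grey bench furnace, rad: 0 fully shut on its catch, growing as it swings open towards the robot about an upright hinge on its +y side. It stays where it is left. A spring roller catch at the free edge resists from about 0.075 rad (about 6 N of steady push, with a short jolt of up to 30 N when met briskly), is passed at about 0.03 rad, then pulls the door to 0 and holds it.
- furnace_hinge (a point): point on the door's upright hinge axis, 250 mm above the bench, turning with the door. x axis points into the door, square to its outer face; y along the door from its free edge to the hinge; z up.
- furnace_door_push (a point): point on the door's flat outer face above the handle, 205 mm from the hinge axis, 250 mm above the bench; axes as furnace_hinge. Door 45 mm thick, from 5 to 255 mm from the hinge and 90 to 290 mm above the bench. Upright black bar handle: 225 mm from the hinge, 103 to 217 mm above the bench, reaching 47 mm out from the face.
- tongs_grip (a point): middle of the spring tongs, between their two red grips, half-way up (12 mm above the bench as they lie). x axis along the tongs to the jaws, y across (closing), z up. Grips 74 mm long, 24 high; over their outsides here 57 mm sprung open, about 47 half closed, 40 closed on an 18 mm shank. Rear end 98 mm behind, tips 110 mm ahead. About 120 g, balanced within 12 mm of here.
- tongs_jaws (a point): point midway between the jaw pads, 95 mm ahead of tongs_grip along its x axis, same height and axes. Flat pads 32 mm long (along x), 20 high, parallel on an 18 mm shank. Jaw gap 54 mm sprung open, about 33 with the grips squeezed to 47 mm. The spring takes 6 to 9 N of the grip; the jaws get 0.47 times the rest.
- tongs_arm_left (a joint): closing angle of each tongs arm in rad (both arms move alike): 0 sprung open, about 0.10 closed on an 18 mm shank, 0.14 at the stop (jaws about 4 mm apart).
- tongs: the same spring tongs with all their parts; origin 12 mm below tongs_grip (on the bench as they lie), axes as tongs_grip.
- firebrick: cream split firebrick fixed on the bench, 114 (x) by 230 (y) by 32 high; origin at the centre of its underside, top 32 mm up. Three rivets stand on it in a row along its y axis, 75 mm apart, in any order; its x axis points away from the robot.
- rivet_brass_center (a point): centre, half-way up, of the brass-yellow flat-head solid rivet, standing head down: head 30 mm across and 8 mm thick at the bottom, shank 18 mm across rising 34 mm above it, 42 mm in all (this point is 21 mm above its underside), 120 g. z axis up along the shank.
- rivet_brass: the same brass rivet; origin at the centre of the underside of its head, z axis up along the shank.
- rivet_steel: bright steel rivet of the same size, standing on the firebrick; origin at its underside. Leave alone.
- rivet_black: black steel rivet of the same size, standing on the firebrick; origin at its underside. Leave alone.
- furnace: grey bench furnace, fixed, 300 (x) by 270 (y) by 300 high, with a vent to 337 mm; origin at the centre of its underside, x axis from its front (towards the robot) to its back.
- box_brass: open cardboard carton of small brass rivets, 160 (x) by 100 (y) by 65 high, brown band; origin under its centre. Leave alone.
- box_steel: open cardboard carton of small steel rivets, 160 (x) by 100 (y) by 65 high, blue band; origin under its centre. Leave alone.
- hammer: hammer lying on the bench near the vice, along its own x axis. Leave alone.
- rivet_set: dark steel rivet set (punch) standing upright, 28 mm across, 110 high; origin at its underside. Leave alone.
- bucking_bar: stepped steel bucking bar lying on the bench, 90 (x) by 45 (y) by 55 high; origin at its underside. Leave alone.
Mind the look-alikes: they are no part of the job. What is shaped like the tongs but orange is not meant.

How it is judged:
By the outcome, as a careful person would: the job done as asked, in the order asked, and still so for the second after the job is handed in, while the arm keeps its last pose, push and grip.
It also fails if it takes over 64 s, if anything falls off the work surface, if the arm or the gripper's body presses on something with over 40 N, if the wrist force passes 120 N, or if a joint passes its speed limit or range.

ROBOT

A 6-joint arm with a two-finger parallel gripper is mounted at the origin on the work surface. World frame = base frame: x ahead of the robot, y to its left, z up, the work surface at z = 0. Lengths are in m, angles in rad, forces in N, time in s.
With the tool pointing down it reaches from about 0.275 to 0.875 m from the base axis. Payload 12.5 kg.
Tool frame: the origin (TCP) lies midway between the tips of the shut fingers; the grasp point (between the pads) lies hold_point_z behind it (hold_point_z is the distance from the TCP to the grasp point, in m); z points along the fingers, y is the line along which they close (so a half turn about z gives the same grasp; the last joint's range is limited). The gripper opens to 85 mm and grips with 20 to 120 N. Pads are 22 mm wide; open, the fingers measure 114 mm over their backs; the gripper's body (76 mm by 85 mm) begins 54 mm behind the grasp point. The pads swing forward as they close: fully open they stand 13 mm farther back than shut.
Start: joints at [1.166, 0.351, 1.652, -0, 1.139, -0.085], TCP at [0.173, 0.522, 0.231] pointing down, gripper open.
Joint ranges: [-2.75, 2.75], [-0.79, 2.1], [0.01, 2.65], [-1.57, 4.71], [0.07, 3.14], [-2.87, 2.87]. Speed limits (rad/s): [2.22, 2.22, 2.79, 3.14, 3.14, 3.14].

INTERFACE

Orientations are given as [roll, pitch, yaw] about the fixed x, y, z axes, in that order (R = Rz(yaw) Ry(pitch) Rx(roll)).
In Python, from rig import * gives the robot as it stands.
- The arm moves only by the shell command python3 -m creep 'ROWS'. ROWS is JSON, a list of rows, each an object with "slide": the shift along the tool's x, y, z in m, a list of three; "rot": the turn, a rotation vector about the tool's x, y, z in degrees, a list of three; "claw": the closure, from -1 (fully open) to 1 (shut). In form: [{"slide": [tx, ty, tz], "rot": [wx, wy, wz], "claw": claw}, ...]. A call has exactly 10 rows; each row is the pose to reach, as a shift and turn from the pose commanded when the call began, along the tool's axes at that moment; what a row does not reach only later rows make up. A row lasts 1/12 s, in which the tool goes at most 41.7 mm and 7.16 degrees, less where a joint would pass 70% of its speed; a pose out of reach is approached as far as the arm can. A call with a gripper value outside its range is refused whole. The fingers move at their own pace and stop on an object; the grip force is fixed at half the most. Time passes only in rows, so rows that repeat a pose let the fingers close, or fill a call up. It gives the time, the measured TCP pose, the force, the opening and the grip force at its end, in the units of the state.
- get_obs(): the state, without advancing time (a new reading comes with each control period).
- camera(name): name is "side" or "top" or "wrist"; returns a dict with "color" (400x640x3 uint8, red, green, blue), "vertical_fov" (degrees; the focal length in pixels is half the picture's height over the tangent of half this angle, whatever the lens; pixels are square), "cx", "cy" (the principal point, pixels), "D" ([k1, k2, p1, p2, k3] as OpenCV has them; the pictures are not rectified), "R" (3x3) and "t" (3): a world point X has camera coordinates R X + t; the wrist camera has in their place "mount" (4x4, takes a point from camera to tool coordinates, whose origin is the TCP and whose axes are the flange's). Camera axes: x right, y down, z forward; pixel columns grow to the right and rows downward; lengths in m; the calibration is good to about 2 mm. A picture is of the moment at which its call begins: read the wrist's pose just before it. There is no depth.
- job_done(): hands the job in; it is judged then, once.
The state is a dict: "t": time; "joints": joint angles; "qd": joint speeds; "tau": joint torques, N m; "eef_pos": TCP position; "eef_rot": TCP orientation; "contact_force": force on the tool from outside, world axes, zero at the start; "wrist_torque": the same for the moment, N m; "finger_gap": finger opening in m; "gripper_force": force on a finger pad.
Only numpy, scipy, OpenCV 4.12 (cv2) and the standard library are available. Lean on these libraries where they do the work, as an engineer would, in place of code of your own. Each camera call takes 0.05 s, during which the arm holds its last target. There are 200 camera calls.

## Working session

There is one attempt and no reset: what is moved stays moved. The work goes in short steps, Python scripts to look and compute and a shell command to move; the robot and the scene stay as the last step left them, time stands still between calls to the robot, and variables do not carry over. Pictures are saved under pics/ and viewed, at most 10 in all, crops included, and the job is handed in when it is done.

```bash
mkdir -p pics; ls
python3 - <<'E'
from rig import *
import cv2,numpy as np
o=get_obs();print({k:np.round(v,3) for k,v in o.items()})
for n in ["top","side"]:
    c=camera(n);cv2.imwrite(f"pics/{n}0.png",c["color"][:,:,::-1])
    print(n,c["vertical_fov"],c["cx"],c["cy"],c["D"],np.round(c["R"],4).tolist(),np.round(c["t"],4))
E
```

```text
pics
{'t': np.float64(0.0), 'joints': array([ 1.166,  0.351,  1.652,  0.   ,  1.139, -0.085]), 'qd': array([-0.001,  0.001,  0.   , -0.   , -0.001,  0.   ]), 'tau': array([ 2.0000e-03, -5.0610e+01, -2.9142e+01, -0.0000e+00,  4.0000e-03,
       -0.0000e+00]), 'eef_pos': array([0.173, 0.522, 0.231]), 'eef_rot': array([-3.14 , -0.   ,  2.822]), 'contact_force': array([-0.369, -0.149, -0.017]), 'wrist_torque': array([-0.003, -0.018, -0.005]), 'gripper_force': np.float64(0.0), 'finger_gap': np.float64(0.085)}
top 55.079710087860846 323.74197868433487 193.22053255077006 [-0.01267795  0.          0.          0.          0.        ] [[0.0264, -0.9996, 0.0115], [-0.9962, -0.0272, -0.0829], [0.0831, -0.0093, -0.9965]] [0.0523 0.5531 1.1939]
side 50.85585038904726 320.62452553820344 202.76386240346773 [-0.0533949  0.         0.         0.         0.       ] [[0.831, -0.5563, -0.0001], [-0.4233, -0.6324, -0.6488], [0.3608, 0.5392, -0.761]] [-0.3893  0.3856  1.0579]
```

View pics/top0.png

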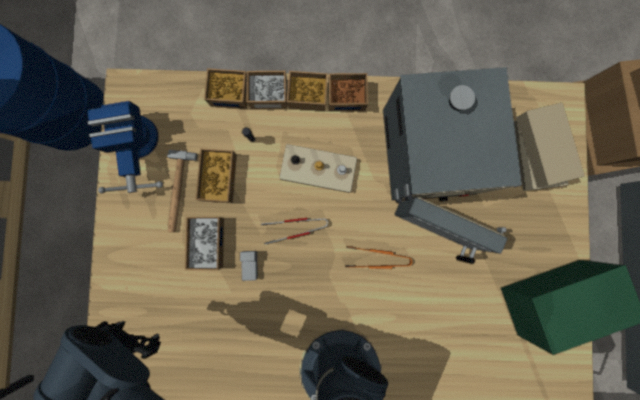

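View pics/side0.png

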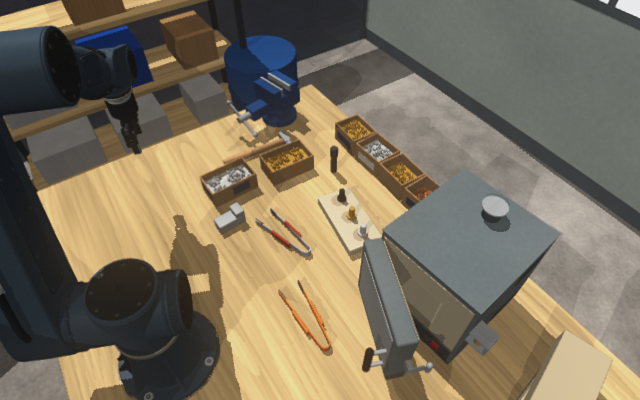

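```bash
cat > h.py <<'E'
from rig import *
import cv2,numpy as np
from scipy.spatial.transform import Rotation as Ro
def K(c):
    f=200/np.tan(np.radians(c["vertical_fov"])/2); return np.array([[f,0,c["cx"]],[0,f,c["cy"]],[0,0,1.]])
def tool():
    o=get_obs(); T=np.eye(4); T[:3,:3]=Ro.from_euler('xyz',o["eef_rot"]).as_matrix(); T[:3,3]=o["eef_pos"]; return T
def shot(n,f=None):
    T=tool(); c=camera(n)
    if n=="wrist":
        M=np.linalg.inv(T@c["mount"]); c["R"],c["t"]=M[:3,:3],M[:3,3]
    if f: cv2.imwrite("pics/"+f,c["color"][:,:,::-1])
    return c
def proj(c,X):
    return cv2.projectPoints(np.array(X,float).reshape(-1,1,3),cv2.Rodrigues(np.array(c["R"]))[0],np.array(c["t"],float),K(c),np.array(c["D"]))[0][:,0]
def onz(c,uv,z):
    u=cv2.undistortPoints(np.array(uv,float).reshape(-1,1,2),K(c),np.array(c["D"]))[:,0]
    R=np.array(c["R"]);C=-R.T@c["t"]; d=np.c_[u,np.ones(len(u))]@R
    return C+d*((np.broadcast_to(z,len(u))-C[2])/d[:,2])[:,None]
E
python3 - <<'E'
from h import *
try: print(hold_point_z)
except NameError:
    import rig; print([k for k in dir(rig) if k[0]!='_'])
c=shot("top")
im=c["color"][:,:,::-1]
a=cv2.resize(im[130:280,230:430],None,fx=4,fy=4,interpolation=cv2.INTER_CUBIC);cv2.imwrite("pics/a.png",a)
a=cv2.resize(im[60:280,380:530],None,fx=2.7,fy=2.7,interpolation=cv2.INTER_CUBIC);cv2.imwrite("pics/b.png",a)
E
```

```text
0.0187
```

View pics/a.png

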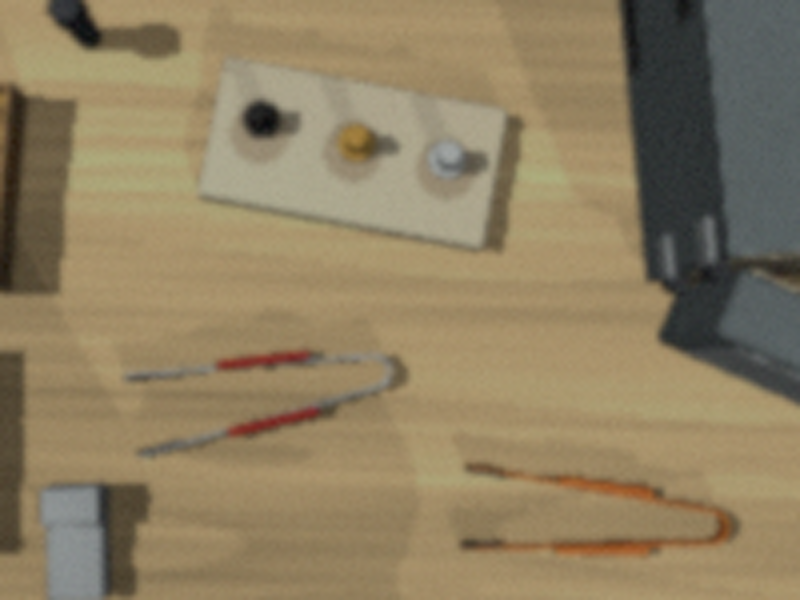

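View pics/b.png

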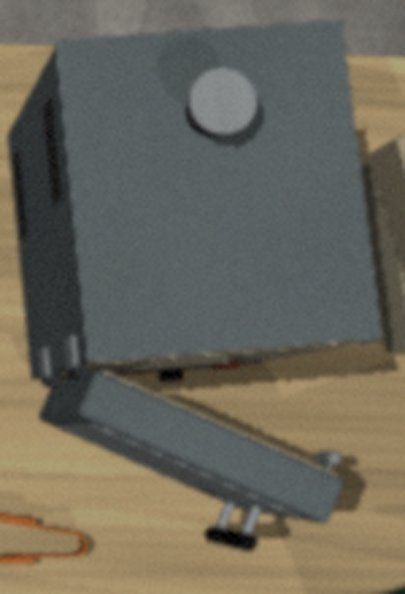

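Two tongs: the red-gripped pair (crop a ≈ 265,390; picture ≈ 296,228) and the orange pair (crop a ≈ 600,510). The red one fits the description. Its jaws are at the left (132,377)/(145,453), with the bow at (397,372). Rivets are black (262,118), brass (355,142) and steel (447,158), so brass is the middle one. The furnace door is open, with its free edge at crop b (340,478)–(327,522).

Run:
```python
from h import *
c=shot("top")
A=lambda p:np.array(p)/4+[230,130]
B=lambda p:np.array(p)/2.7+[380,60]
np.set_printoptions(precision=4,suppress=True)
F=onz(c,B([(60,42),(343,22),(382,342),(85,365)]),.3);print("furn",F[:,:2],F[:,:2].mean(0)); 
for i in range(4): d=F[(i+1)%4]-F[i];print(np.linalg.norm(d),np.degrees(np.arctan2(d[1],d[0])))
D=onz(c,B([(100,372),(340,478),(327,522),(80,418)]),.29);print("door",D[:,:2])
for i in range(4): d=D[(i+1)%4]-D[i];print(np.linalg.norm(d),np.degrees(np.arctan2(d[1],d[0])))
J=onz(c,A([(132,377),(145,453),(405,372)]),.02);print("tongs",J[:,:2])
m=(J[0]+J[1])/2;d=m-J[2];L=np.linalg.norm(d);print(L,np.degrees(np.arctan2(d[1],d[0])),"grip",J[2]+d/L*.098)
G=onz(c,A([(218,366),(312,354),(232,433),(320,410)]),.022);print("grips",G[:,:2],G.mean(0)[:2])
r=onz(c,A([(262,114),(357,138),(449,155)]),.074);print("rivets",r[:,:2]);d=r[2]-r[0];print(np.linalg.norm(d[:2]),np.degrees(np.arctan2(d[1],d[0])))
b=onz(c,A([(225,60),(507,108),(487,248),(203,196)]),.032);print("brick",b[:,:2],b.mean(0))
```

```text
furn [[ 0.8313 -0.1202]
 [ 0.8598 -0.3873]
 [ 0.558  -0.4187]
 [ 0.5294 -0.1456]] [ 0.6946 -0.268 ]
0.26861084942695945 -83.92072878777891
0.3034109284400379 -174.06260785354075
0.2745909462744367 95.97278590095324
0.3029744432195247 4.80627114995945
door [[ 0.5242 -0.1619]
 [ 0.433  -0.3831]
 [ 0.3928 -0.3707]
 [ 0.4815 -0.1438]]
0.23932316629854689 -112.41511000825322
0.04208308049149664 162.80121801180948
0.24364337048762216 68.62925786685241
0.046351817186174704 -22.97592680891994
tongs [[0.4484 0.256 ]
 [0.3892 0.2435]
 [0.458  0.0409]]
0.21248745193244287 100.64213537626426 grip [0.4399 0.1372 0.02  ]
grips [[0.4588 0.1884]
 [0.4702 0.1147]
 [0.4067 0.1756]
 [0.4264 0.1071]] [0.4405 0.1464]
rivets [[0.6514 0.1568]
 [0.6349 0.0837]
 [0.6238 0.013 ]]
0.1463542919220336 -100.87447868220686
brick [[ 0.7012  0.1904]
 [ 0.669  -0.0346]
 [ 0.557  -0.0209]
 [ 0.592   0.2039]] [0.6298 0.0847 0.032 ]
```

```bash
cat >> h.py <<'E'
def go(p,yang):
    "slide/rot in tool axes to world p with tool down, tool y at world angle yang (deg)"
    T=tool(); a=np.radians(yang); y=np.array([np.cos(a),np.sin(a),0]); z=np.array([0,0,-1.]); R=np.c_[np.cross(y,z),y,z]
    print("slide",np.round(T[:3,:3].T@(np.array(p)-T[:3,3]),4),"rot",np.round(np.degrees(Ro.from_matrix(T[:3,:3].T@R).as_rotvec()),1))
E
python3 - <<'E'
from h import *
c=shot("top")
print(onz(c,[(502,288),(552,353),(525,310)],0)[:,:2])
print(np.round(camera("wrist")["mount"],3))
go((.42,.1,.31),75)
E
```

```text
[[ 0.26531187 -0.51028373]
 [ 0.06592197 -0.6686356 ]
 [ 0.19785355 -0.5837147 ]]
[[-0.    -0.961 -0.275  0.07 ]
 [ 1.    -0.     0.    -0.001]
 [-0.    -0.275  0.961 -0.143]
 [ 0.     0.     0.     1.   ]]
slide [-0.3673 -0.323  -0.0788] rot [-0.  -0.  -3.3]
```

```bash
python3 -m creep '[{"slide":[-0.03,-0.026,-0.02],"rot":[0,0,0],"claw":1},{"slide":[-0.06,-0.052,-0.04],"rot":[0,0,0],"claw":1},{"slide":[-0.09,-0.08,-0.06],"rot":[0,0,-1],"claw":1},{"slide":[-0.12,-0.105,-0.08],"rot":[0,0,-1],"claw":1},{"slide":[-0.15,-0.13,-0.08],"rot":[0,0,-2],"claw":1},{"slide":[-0.18,-0.16,-0.08],"rot":[0,0,-2],"claw":1},{"slide":[-0.21,-0.185,-0.08],"rot":[0,0,-2],"claw":1},{"slide":[-0.24,-0.21,-0.08],"rot":[0,0,-3],"claw":1},{"slide":[-0.27,-0.24,-0.08],"rot":[0,0,-3],"claw":1},{"slide":[-0.3,-0.265,-0.08],"rot":[0,0,-3],"claw":1}]'; python3 -c "
from h import *
go((.365,-.306,.25),72)"
```

```text
t: 1.13
eef_pos: [0.3737, 0.1757, 0.3115]
eef_rot: [3.141, 0.0, 2.874]
contact_force: [1.2, 0.8, -0.1]
finger_gap: 0.0002
gripper_force: 0.0
slide [-0.1187 -0.4669  0.0615] rot [0.  0.  2.7]
```

```bash
python3 -m creep '[{"slide":[-0.009,-0.037,0],"rot":[0,0,0],"claw":1},{"slide":[-0.018,-0.074,0],"rot":[0,0,0],"claw":1},{"slide":[-0.028,-0.11,0],"rot":[0,0,0],"claw":1},{"slide":[-0.038,-0.148,0],"rot":[0,0,0],"claw":1},{"slide":[-0.047,-0.185,0],"rot":[0,0,1],"claw":1},{"slide":[-0.056,-0.222,0],"rot":[0,0,1],"claw":1},{"slide":[-0.066,-0.26,0.01],"rot":[0,0,2],"claw":1},{"slide":[-0.075,-0.296,0.02],"rot":[0,0,2],"claw":1},{"slide":[-0.084,-0.333,0.03],"rot":[0,0,2],"claw":1},{"slide":[-0.093,-0.37,0.04],"rot":[0,0,2],"claw":1}]'
python3 - <<'E'
from h import *
go((.365,-.306,.25),70)
c=shot("top");im=c["color"][:,:,::-1]
cv2.imwrite("pics/c.png",cv2.resize(im[120:320,360:560],None,fx=3,fy=3,interpolation=cv2.INTER_CUBIC))
E
```

```text
t: 1.97
eef_pos: [0.3648, -0.2057, 0.271]
eef_rot: [-3.141, 0.001, 2.839]
contact_force: [1.9, 0.2, 0.0]
finger_gap: 0.0003
gripper_force: 0.0
slide [-0.0301 -0.0957  0.0211] rot [-0.   0.   2.7]
```

View pics/c.png

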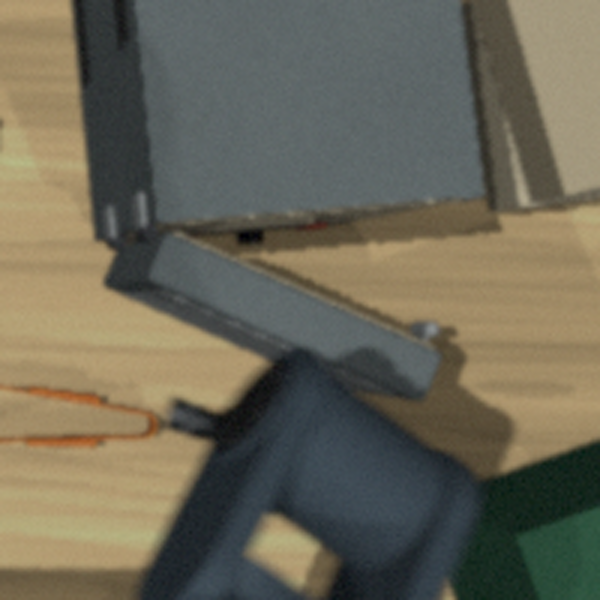

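```bash
python3 -m creep '[{"slide":[-0.006,-0.02,0.005],"rot":[0,0,0],"claw":1},{"slide":[-0.012,-0.04,0.01],"rot":[0,0,1],"claw":1},{"slide":[-0.018,-0.058,0.015],"rot":[0,0,1],"claw":1},{"slide":[-0.024,-0.077,0.021],"rot":[0,0,2],"claw":1},{"slide":[-0.03,-0.096,0.021],"rot":[0,0,2.7],"claw":1},{"slide":[-0.04,-0.096,0.021],"rot":[0,0,2.7],"claw":1},{"slide":[-0.05,-0.096,0.021],"rot":[0,0,2.7],"claw":1},{"slide":[-0.056,-0.096,0.021],"rot":[0,0,2.7],"claw":1},{"slide":[-0.06,-0.096,0.021],"rot":[0,0,2.7],"claw":1},{"slide":[-0.062,-0.096,0.021],"rot":[0,0,2.7],"claw":1}]'
python3 - <<'E'
from h import *
p0=np.array([.4,-.318]);  
# along shut path: TCP centre contact (finger face 11 mm)
h=np.array([.527,-.152])
for th in (25,20,15,10,5,2,0,-2):
    yd=np.radians(96+0-th); y=np.array([np.cos(yd),np.sin(yd)]); x=np.array([y[1],-y[0]])
    q=h-.205*y-(.045+.011)*x; print(th,np.round(q,3)); go((*q,.25),96-th)
E
```

```text
t: 2.85
eef_pos: [0.3967, -0.3133, 0.2503]
eef_rot: [3.142, 0.0, 2.793]
contact_force: [-0.7, -1.0, -0.1]
finger_gap: 0.0
gripper_force: 0.0
25 [ 0.407 -0.328]
slide [-0.0148 -0.0099  0.0003] rot [ 0.   0.  -0.9]
20 [ 0.423 -0.337]
slide [-0.033  -0.0137  0.0003] rot [ 0.   0.  -5.9]
15 [ 0.44  -0.346]
slide [-0.0514 -0.0159  0.0003] rot [  0.    0.  -10.9]
10 [ 0.457 -0.353]
slide [-0.0699 -0.0165  0.0003] rot [  0.    0.  -15.9]
5 [ 0.475 -0.358]
slide [-0.0884 -0.0154  0.0003] rot [  0.    0.  -20.9]
2 [ 0.485 -0.36 ]
slide [-0.0995 -0.0141  0.0003] rot [  0.    0.  -23.9]
0 [ 0.493 -0.362]
slide [-0.1068 -0.0128  0.0003] rot [  0.    0.  -25.9]
-2 [ 0.5   -0.363]
slide [-0.114  -0.0113  0.0003] rot [  0.    0.  -27.9]
```

```bash
python3 -m creep '[{"slide":[-0.007,-0.005,0],"rot":[0,0,-0.5],"claw":1},{"slide":[-0.015,-0.01,0],"rot":[0,0,-1],"claw":1},{"slide":[-0.024,-0.012,0],"rot":[0,0,-3.5],"claw":1},{"slide":[-0.033,-0.014,0],"rot":[0,0,-6],"claw":1},{"slide":[-0.042,-0.015,0],"rot":[0,0,-8.5],"claw":1},{"slide":[-0.051,-0.016,0],"rot":[0,0,-11],"claw":1},{"slide":[-0.06,-0.016,0],"rot":[0,0,-13.5],"claw":1},{"slide":[-0.069,-0.016,0],"rot":[0,0,-16],"claw":1},{"slide":[-0.075,-0.016,0],"rot":[0,0,-17.5],"claw":1},{"slide":[-0.079,-0.016,0],"rot":[0,0,-18.5],"claw":1}]';  python3 - <<'E'
from h import *
h=np.array([.527,-.152])
for th in (5,2,0,-2,-4):
    yd=np.radians(96+0-th); y=np.array([np.cos(yd),np.sin(yd)]); x=np.array([y[1],-y[0]])
    q=h-.205*y-(.045+.011)*x; print(th,np.round(q,3)); go((*q,.25),96-th)
E
```

```text
t: 3.68
eef_pos: [0.4654, -0.3564, 0.2502]
eef_rot: [-3.142, 0.0, 3.117]
contact_force: [-1.3, -0.8, 0.8]
finger_gap: 0.0003
gripper_force: 0.0
5 [ 0.475 -0.358]
slide [-0.0092 -0.0013  0.0002] rot [-0.   0.  -2.4]
2 [ 0.485 -0.36 ]
slide [-0.0202 -0.0035  0.0002] rot [-0.   0.  -5.4]
0 [ 0.493 -0.362]
slide [-0.0275 -0.0046  0.0002] rot [-0.   0.  -7.4]
-2 [ 0.5   -0.363]
slide [-0.0348 -0.0055  0.0002] rot [-0.   0.  -9.4]
-4 [ 0.507 -0.364]
slide [-0.0422 -0.0062  0.0002] rot [ -0.    0.  -11.4]
```

```bash
python3 -m creep '[{"slide":[-0.003,-0.0005,0],"rot":[0,0,-1],"claw":1},{"slide":[-0.006,-0.001,0],"rot":[0,0,-1.7],"claw":1},{"slide":[-0.009,-0.0013,0],"rot":[0,0,-2.4],"claw":1},{"slide":[-0.0115,-0.0018,0],"rot":[0,0,-3],"claw":1},{"slide":[-0.014,-0.0022,0],"rot":[0,0,-3.7],"claw":1},{"slide":[-0.0165,-0.0028,0],"rot":[0,0,-4.4],"claw":1},{"slide":[-0.019,-0.0032,0],"rot":[0,0,-5.1],"claw":1},{"slide":[-0.0215,-0.0037,0],"rot":[0,0,-5.8],"claw":1},{"slide":[-0.024,-0.004,0],"rot":[0,0,-6.5],"claw":1},{"slide":[-0.0265,-0.0045,0],"rot":[0,0,-7.2],"claw":1}]'
```

```text
t: 4.52
eef_pos: [0.4907, -0.3612, 0.2503]
eef_rot: [3.141, -0.001, -3.042]
contact_force: [-1.9, 0.2, 0.3]
finger_gap: -0.0001
gripper_force: 0.0
```

```bash
python3 -m creep '[{"slide":[-0.001,0,0],"rot":[0,0,0],"claw":1},{"slide":[-0.002,0,0],"rot":[0,0,0],"claw":1},{"slide":[-0.003,0,0],"rot":[0,0,0],"claw":1},{"slide":[-0.004,0,0],"rot":[0,0,0],"claw":1},{"slide":[-0.005,0,0],"rot":[0,0,0],"claw":1},{"slide":[-0.006,0,0],"rot":[0,0,0],"claw":1},{"slide":[-0.007,0,0],"rot":[0,0,0],"claw":1},{"slide":[-0.007,0,0],"rot":[0,0,0],"claw":1},{"slide":[-0.007,0,0],"rot":[0,0,0],"claw":1},{"slide":[-0.007,0,0],"rot":[0,0,0],"claw":1}]'
python3 - <<'E'
from h import *
c=shot("top");im=c["color"][:,:,::-1]
a=cv2.resize(im[100:300,380:560],None,fx=2.2,fy=2.2,interpolation=cv2.INTER_CUBIC)
s=shot("side")["color"][150:400,330:600,::-1]
b=cv2.resize(s,None,fx=1.45,fy=1.45,interpolation=cv2.INTER_CUBIC)
H=max(a.shape[0],b.shape[0]);o=np.zeros((H,a.shape[1]+b.shape[1],3),np.uint8);o[:a.shape[0],:a.shape[1]]=a;o[:b.shape[0],a.shape[1]:]=b
cv2.imwrite("pics/d.png",o)
E
```

```text
t: 5.35
eef_pos: [0.4943, -0.3608, 0.2502]
eef_rot: [3.14, -0.008, -3.044]
contact_force: [-28.4, -0.3, 9.1]
finger_gap: 0.0001
gripper_force: 0.0
```

View pics/d.png

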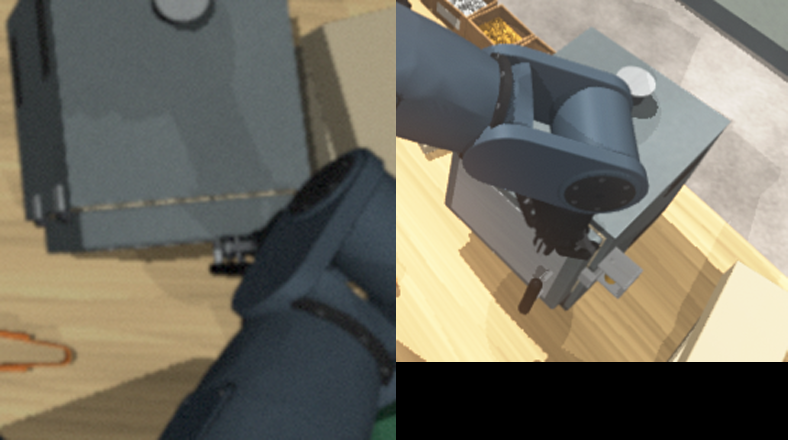

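Contact force is −28 N against a hard stop and the door face is flush with the furnace front (seam at y≈205 in the crop), so the door is shut. Next I back off and go over the red tongs.

```bash
python3 -m creep '[{"slide":[0.008,0,0],"rot":[0,0,0],"claw":1},{"slide":[0.025,0,0],"rot":[0,0,0],"claw":1},{"slide":[0.05,0.01,0],"rot":[0,0,0],"claw":1},{"slide":[0.08,0.03,0],"rot":[0,0,-3],"claw":1},{"slide":[0.1,0.06,-0.01],"rot":[0,0,-9],"claw":0.5},{"slide":[0.1,0.095,-0.02],"rot":[0,0,-16],"claw":0},{"slide":[0.1,0.13,-0.02],"rot":[0,0,-23],"claw":-0.5},{"slide":[0.1,0.165,-0.02],"rot":[0,0,-30],"claw":-1},{"slide":[0.1,0.2,-0.02],"rot":[0,0,-37],"claw":-1},{"slide":[0.1,0.235,-0.02],"rot":[0,0,-44],"claw":-1}]';  python3 -c "
from h import *
go((.44,.14,.22),10.6)"
```

```text
t: 6.28
eef_pos: [0.378, -0.1288, 0.2705]
eef_rot: [-3.138, -0.008, -2.281]
contact_force: [1.9, 0.7, -0.0]
finger_gap: 0.0721
gripper_force: 0.0
slide [-0.2447  0.1283  0.0481] rot [ -0.6  -0.  128.7]
```

```bash
python3 -m creep '[{"slide":[-0.02,0.01,0],"rot":[0,0,7],"claw":-1},{"slide":[-0.04,0.02,0],"rot":[0,0,14],"claw":-1},{"slide":[-0.065,0.035,0],"rot":[0,0,21],"claw":-1},{"slide":[-0.09,0.047,0],"rot":[0,0,28],"claw":-1},{"slide":[-0.115,0.06,0],"rot":[0,0,35],"claw":-1},{"slide":[-0.14,0.073,0.01],"rot":[0,0,42],"claw":-1},{"slide":[-0.165,0.086,0.02],"rot":[0,0,49],"claw":-1},{"slide":[-0.19,0.1,0.03],"rot":[0,0,56],"claw":-1},{"slide":[-0.215,0.113,0.04],"rot":[0,0,63],"claw":-1},{"slide":[-0.245,0.128,0.048],"rot":[0,0,70],"claw":-1}]';  python3 -c "
from h import *
go((.44,.14,.22),10.6)"
```

```text
t: 7.12
eef_pos: [0.441, 0.1385, 0.2198]
eef_rot: [-3.133, -0.001, 2.818]
contact_force: [-0.1, -0.9, 0.2]
finger_gap: 0.0853
gripper_force: 0.0
slide [ 0.0014  0.0011 -0.0002] rot [-0.5  0.2 60.8]
```

```bash
python3 -m creep '[{"slide":[0,0,0],"rot":[0,0,7],"claw":-1},{"slide":[0,0,0],"rot":[0,0,14],"claw":-1},{"slide":[0,0,0],"rot":[0,0,21],"claw":-1},{"slide":[0,0,0],"rot":[0,0,28],"claw":-1},{"slide":[0,0,0],"rot":[0,0,35],"claw":-1},{"slide":[0,0,0],"rot":[0,0,42],"claw":-1},{"slide":[0,0,0],"rot":[0,0,49],"claw":-1},{"slide":[0,0,0],"rot":[0,0,56],"claw":-1},{"slide":[0,0,0],"rot":[0,0,58.5],"claw":-1},{"slide":[0,0,0],"rot":[0,0,58.5],"claw":-1}]';  python3 -c "
from h import *
go((.44,.14,.22),10.6)
c=shot('wrist','w1.png'); print(np.round(proj(c,[(.44,.14,.012)]),1))
np.savez('w1.npz',**c)"
```

```text
t: 7.95
eef_pos: [0.4412, 0.1372, 0.2205]
eef_rot: [-3.137, 0.007, 1.801]
contact_force: [0.4, -0.4, 0.1]
finger_gap: 0.0853
gripper_force: 0.0
slide [ 0.003  -0.0005  0.0005] rot [-0.3  0.4  2.6]
[[316.3 161.5]]
```

View pics/w1.png

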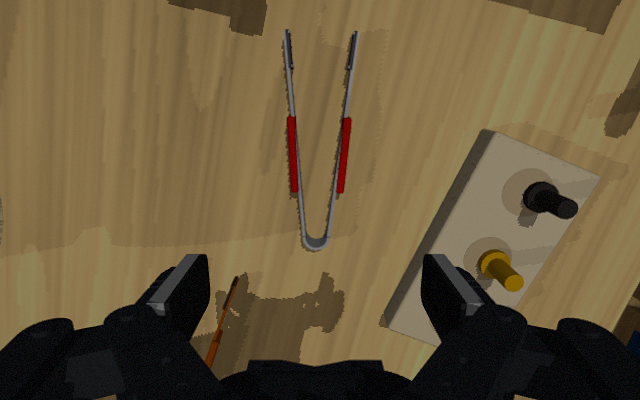

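Wrist view: red grips at (292,117)–(295,192) and (348,118)–(341,192), bow end (315,250), jaw tips (287,30)/(355,32). The brass rivet is visible with its top at (514,284) and black next to it.

Run:
```python
from h import *
c=dict(np.load('w1.npz'))
G=onz(c,[(291,117),(295,192),(348,118),(341,192)],.02)[:,:2]
J=onz(c,[(287,30),(355,32),(315,251)],[.02,.02,.012])[:,:2]
print(G,G.mean(0));print(J); d=J[:2].mean(0)-J[2];L=np.linalg.norm(d);print(L,np.degrees(np.arctan2(d[1],d[0])),"grip",J[2]+d/L*.098)
d=G[[0,2]].mean(0)-G[[1,3]].mean(0);print(np.linalg.norm(d),np.degrees(np.arctan2(d[1],d[0])))
r=onz(c,[(514,284),(567,210)],.074)[:,:2];print("brass,black",r)
print("head",onz(c,[(495,262)],.040))
```

```text
[[0.40679453 0.17733006]
 [0.42600978 0.10655418]
 [0.45923278 0.18865937]
 [0.47076357 0.11707605]] [0.44070016 0.14740491]
[[0.38781135 0.24953783]
 [0.44643579 0.26154815]
 [0.46095081 0.04483063]]
0.21522203913763874 101.74974041344635 grip [0.44099435 0.14077717]
0.07282077252480983 102.18726708168211
brass,black [[0.63653215 0.08309069]
 [0.65289653 0.1592236 ]]
head [[0.63424473 0.08728038 0.04      ]]
```

```bash
python3 -c "
from h import *
go((.4405,.143,.001),11.9)"
```

```text
slide [0.0073 0.0018 0.2194] rot [-0.3  0.4  1.5]
```

```bash
python3 -m creep '[{"slide":[0.002,0.001,0.02],"rot":[-0.3,0.4,0.5],"claw":-1},{"slide":[0.004,0.002,0.05],"rot":[-0.3,0.4,1],"claw":-1},{"slide":[0.007,0.002,0.08],"rot":[-0.3,0.4,1.5],"claw":-1},{"slide":[0.007,0.002,0.11],"rot":[-0.3,0.4,1.5],"claw":-1},{"slide":[0.007,0.002,0.14],"rot":[-0.3,0.4,1.5],"claw":-1},{"slide":[0.007,0.002,0.165],"rot":[-0.3,0.4,1.5],"claw":-1},{"slide":[0.007,0.002,0.185],"rot":[-0.3,0.4,1.5],"claw":-1},{"slide":[0.007,0.002,0.2],"rot":[-0.3,0.4,1.5],"claw":-1},{"slide":[0.007,0.002,0.21],"rot":[-0.3,0.4,1.5],"claw":-1},{"slide":[0.007,0.002,0.216],"rot":[-0.3,0.4,1.5],"claw":-1}]'; python3 -c "
from h import *
go((.4405,.143,.001),11.9)
c=shot('wrist','w2.png'); np.savez('w2.npz',**c)"
```

```text
t: 8.83
eef_pos: [0.4404, 0.1425, 0.0034]
eef_rot: [-3.141, -0.0, 1.778]
contact_force: [-0.0, 1.1, -0.5]
finger_gap: 0.0857
gripper_force: 0.0
slide [0.0005 0.0002 0.0024] rot [-0.1 -0.  -0. ]
```

View pics/w2.png

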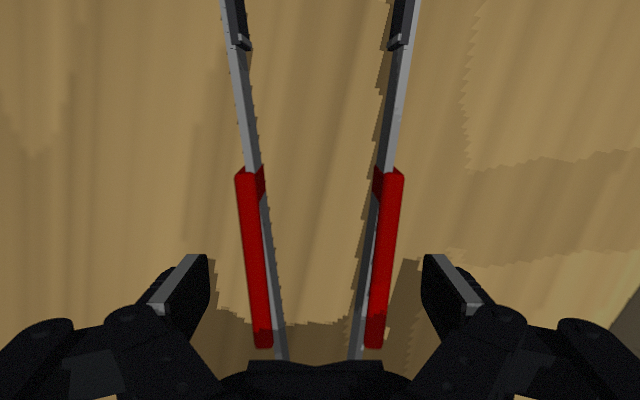

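Wrist view shows both red grips between the open fingers: (235–262, 170–348) on the left and (372–403, 170–348) on the right, centred.

```bash
python3 - <<'E'
from h import *
c=dict(np.load('w2.npz'))
G=onz(c,[(237,177),(256,348),(403,177),(383,348)],.024)
T=tool();print((np.c_[G-T[:3,3]]@T[:3,:3]).round(4))
E
python3 -m creep '[{"slide":[0,0,0.001],"rot":[0,0,0],"claw":-0.7},{"slide":[0,0,0.002],"rot":[0,0,0],"claw":-0.5},{"slide":[0,0,0.002],"rot":[0,0,0],"claw":-0.4},{"slide":[0,0,0.002],"rot":[0,0,0],"claw":-0.3},{"slide":[0,0,0.002],"rot":[0,0,0],"claw":-0.2},{"slide":[0,0,0.002],"rot":[0,0,0],"claw":-0.15},{"slide":[0,0,0.002],"rot":[0,0,0],"claw":-0.12},{"slide":[0,0,0.002],"rot":[0,0,0],"claw":-0.12},{"slide":[0,0,0.002],"rot":[0,0,0],"claw":-0.12},{"slide":[0,0,0.002],"rot":[0,0,0],"claw":-0.12}]'
```

```text
[[ 0.0409 -0.0282 -0.0209]
 [-0.03   -0.0246 -0.0209]
 [ 0.041   0.0301 -0.021 ]
 [-0.0299  0.0268 -0.021 ]]
t: 9.72
eef_pos: [0.4419, 0.1429, 0.0037]
eef_rot: [3.139, -0.0, 1.776]
contact_force: [-0.9, -0.3, 12.8]
finger_gap: 0.0481
gripper_force: 10.8
```

```bash
python3 -m creep '[{"slide":[0,0,-0.002],"rot":[0,0,0],"claw":-0.14},{"slide":[0,0,-0.005],"rot":[0,0,0],"claw":-0.14},{"slide":[0,0,-0.01],"rot":[0,0,0],"claw":-0.14},{"slide":[0,0,-0.018],"rot":[0,0,0],"claw":-0.14},{"slide":[0,0,-0.03],"rot":[0,0,0],"claw":-0.14},{"slide":[0,0,-0.05],"rot":[0,0,0],"claw":-0.14},{"slide":[0,0,-0.075],"rot":[0,0,0],"claw":-0.14},{"slide":[0,0,-0.1],"rot":[0,0,0],"claw":-0.14},{"slide":[0,0,-0.13],"rot":[0,0,0],"claw":-0.14},{"slide":[0,0,-0.16],"rot":[0,0,0],"claw":-0.14}]'; python3 -c "
from h import *
o=get_obs();print(o['finger_gap'],o['gripper_force'])
go((.49,.112,.17),-101.5)
c=shot('wrist','w3.png'); np.savez('w3.npz',**c)"
```

```text
t: 10.55
eef_pos: [0.4401, 0.1424, 0.1642]
eef_rot: [-3.141, 0.0, 1.777]
contact_force: [1.0, -1.1, -1.0]
finger_gap: 0.0486
gripper_force: 6.8
0.048625901487986914 6.820444017648697
slide [-0.04    0.0426 -0.0059] rot [ -0.    0.  113.3]
```

View pics/w3.png

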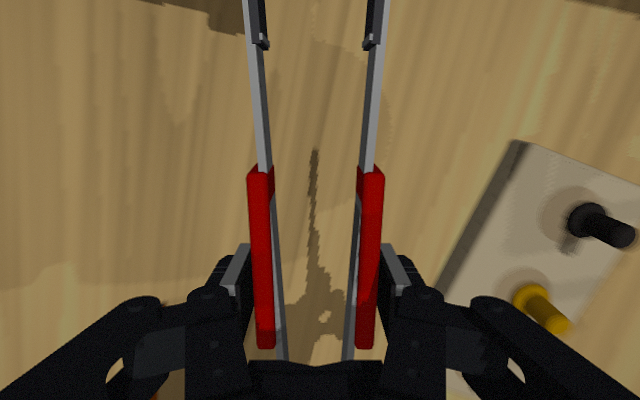

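Wrist view: tongs held squarely by the red grips (260 and 370, rows 168–348) with jaws above. Black rivet top is at (622,234), brass top at (560,327).

```bash
python3 - <<'E'
from h import *
c=dict(np.load('w3.npz'));T=tool();z=T[2,3]
f=lambda uv,zz:((onz(c,uv,zz)-T[:3,3])@T[:3,:3]).round(4)
print("pad rear",f([(262,44),(370,44)],z+.0183))
print("grips",f([(248,177),(385,177),(257,348),(374,348)],z+.0206))
print("rivets",onz(c,[(560,327),(624,235)],.074)[:,:2])
print("heads",onz(c,[(530,302),(585,222)],.040)[:,:2])
E
python3 -m creep '[{"slide":[-0.002,0.002,0],"rot":[0,0,3],"claw":-0.14},{"slide":[-0.006,0.006,0],"rot":[0,0,8],"claw":-0.14},{"slide":[-0.01,0.01,0],"rot":[0,0,14],"claw":-0.14},{"slide":[-0.014,0.015,0],"rot":[0,0,20],"claw":-0.14},{"slide":[-0.018,0.019,0],"rot":[0,0,26],"claw":-0.14},{"slide":[-0.022,0.023,0],"rot":[0,0,32],"claw":-0.14},{"slide":[-0.026,0.028,-0.002],"rot":[0,0,38],"claw":-0.14},{"slide":[-0.03,0.032,-0.004],"rot":[0,0,44],"claw":-0.14},{"slide":[-0.034,0.036,-0.006],"rot":[0,0,50],"claw":-0.14},{"slide":[-0.04,0.042,-0.006],"rot":[0,0,56],"claw":-0.14}]'; python3 -c "
from h import *
go((.49,.112,.17),-101.5)"
```

```text
pad rear [[ 0.0837 -0.0199 -0.0184]
 [ 0.0837  0.0135 -0.0182]]
grips [[ 0.0421 -0.026  -0.0208]
 [ 0.042   0.0201 -0.0205]
 [-0.0258 -0.026  -0.0208]
 [-0.0259  0.0194 -0.0205]]
rivets [[0.63963236 0.08197068]
 [0.65379208 0.16071835]]
heads [[0.63737208 0.08098854]
 [0.65316432 0.15759257]]
t: 11.43
eef_pos: [0.4899, 0.1119, 0.169]
eef_rot: [3.141, -0.0, 0.794]
contact_force: [0.3, -0.3, -1.1]
finger_gap: 0.0487
gripper_force: 6.8
slide [ 0.0001  0.     -0.001 ] rot [-0. -0. 57.]
```

```bash
python3 -m creep '[{"slide":[0,0,0],"rot":[0,0,3],"claw":-0.14},{"slide":[0,0,0],"rot":[0,0,9],"claw":-0.14},{"slide":[0,0,0],"rot":[0,0,16],"claw":-0.14},{"slide":[0,0,0],"rot":[0,0,23],"claw":-0.14},{"slide":[0,0,0],"rot":[0,0,30],"claw":-0.14},{"slide":[0,0,0],"rot":[0,0,37],"claw":-0.14},{"slide":[0,0,0],"rot":[0,0,44],"claw":-0.14},{"slide":[0,0,0],"rot":[0,0,50],"claw":-0.14},{"slide":[0,0,0],"rot":[0,0,55],"claw":-0.14},{"slide":[0,0,0],"rot":[0,0,57],"claw":-0.14}]'
python3 - <<'E'
from h import *
go((.54,.103,.17),-101.5)
c=shot('wrist','w4.png'); np.savez('w4.npz',**c)
h=cv2.cvtColor(c["color"],cv2.COLOR_RGB2HSV)
m=cv2.inRange(h,(18,190,60),(32,255,255))
n,l,s,ce=cv2.connectedComponentsWithStats(m)
for i in range(1,n):
    if s[i,4]>60: print(s[i],ce[i].round(1))
print(np.round(proj(c,[(.635,.084,.074),(.64,.083,.074),(.6375,.083,.032)]),1))
E
```

```text
t: 12.27
eef_pos: [0.4897, 0.112, 0.1687]
eef_rot: [3.142, 0.0, -0.201]
contact_force: [-0.3, 0.5, -1.0]
finger_gap: 0.0487
gripper_force: 6.8
slide [ 0.0511 -0.0013 -0.0013] rot [ 0.  0. -0.]
[[310.2 -49.1]
 [310.2 -59.5]
 [311.7 -29.9]]
```

```bash
python3 -m creep '[{"slide":[0.003,0,0],"rot":[0,0,0],"claw":-0.14},{"slide":[0.009,0,0],"rot":[0,0,0],"claw":-0.14},{"slide":[0.016,0,0],"rot":[0,0,0],"claw":-0.14},{"slide":[0.023,0,0],"rot":[0,0,0],"claw":-0.14},{"slide":[0.03,-0.001,0],"rot":[0,0,0],"claw":-0.14},{"slide":[0.037,-0.001,0],"rot":[0,0,0],"claw":-0.14},{"slide":[0.043,-0.001,0],"rot":[0,0,0],"claw":-0.14},{"slide":[0.048,-0.001,0],"rot":[0,0,0],"claw":-0.14},{"slide":[0.051,-0.001,0],"rot":[0,0,0],"claw":-0.14},{"slide":[0.051,-0.001,0],"rot":[0,0,0],"claw":-0.14}]'
python3 - <<'E'
from h import *
T=tool();print(T[:3,3])
for n in ("wrist","top","side"):
    c=shot(n,n+'5.png'); np.savez(n+'5.npz',**c)
    h=cv2.cvtColor(c["color"],cv2.COLOR_RGB2HSV)
    m=cv2.inRange(h,(15,170,60),(35,255,255))
    k,l,s,ce=cv2.connectedComponentsWithStats(m)
    for i in range(1,k):
        if s[i,4]>25: print(n,s[i],ce[i].round(1))
    print(np.round(proj(c,[(.635,.084,.074),(.64,.083,.074),(.6375,.083,.032)]),1).tolist())
E
```

```text
t: 13.15
eef_pos: [0.5406, 0.1029, 0.1682]
eef_rot: [3.142, 0.0, -0.196]
contact_force: [0.7, -0.1, -1.0]
finger_gap: 0.0482
gripper_force: 6.8
[0.54063801 0.10287601 0.1681545 ]
wrist [ 294   31   40   45 1427] [313.7  52.9]
wrist [551 300   7   6  33] [554.1 302.5]
wrist [528 308 103  11 442] [583.2 313.4]
wrist [585 350  43  10 168] [605.7 354.8]
[[313.4, 48.3], [313.4, 39.3], [314.3, 51.5]]
[[319.1, 164.5], [319.5, 162.9], [319.5, 165.8]]
side [352 122  18  16  98] [359.5 130.4]
side [267 148  40  22 366] [286.4 158.1]
side [309 301  13  22  41] [315.7 311.6]
side [293 310  14  21  36] [299.1 319.6]
[[350.8, 207.9], [352.3, 207.4], [350.9, 216.4]]
```

```bash
python3 -m creep '[{"slide":[0,0,0.003],"rot":[0,0,0],"claw":-0.14},{"slide":[0,0.0003,0.009],"rot":[0,0,0],"claw":-0.14},{"slide":[0,0.0006,0.016],"rot":[0,0,0],"claw":-0.14},{"slide":[0,0.001,0.023],"rot":[0,0,0],"claw":-0.14},{"slide":[0,0.001,0.03],"rot":[0,0,0],"claw":-0.14},{"slide":[0,0.001,0.037],"rot":[0,0,0],"claw":-0.14},{"slide":[0,0.001,0.043],"rot":[0,0,0],"claw":-0.14},{"slide":[0,0.001,0.048],"rot":[0,0,0],"claw":-0.14},{"slide":[0,0.001,0.05],"rot":[0,0,0],"claw":-0.14},{"slide":[0,0.001,0.05],"rot":[0,0,0],"claw":-0.14}]'
python3 - <<'E'
from h import *
T=tool();print(T[:3,3])
P=[]
for n,(u,v,w,hh),s in (("top",(280,130,90,70),4.4),("side",(300,160,100,80),3.9),("wrist",(180,0,280,110),1.42)):
    c=shot(n,n+'6.png'); np.savez(n+'6.npz',**c)
    P.append(cv2.resize(c["color"][v:v+hh,u:u+w,::-1],None,fx=s,fy=s,interpolation=cv2.INTER_CUBIC))
a=np.zeros((600,800,3),np.uint8)
for im,(x,y) in zip(P,((0,0),(400,0),(0,330))): a[y:y+im.shape[0],x:x+im.shape[1]]=im[:600-y,:800-x]
cv2.imwrite("pics/m6.png",a)
E
```

```text
t: 14.13
eef_pos: [0.5398, 0.102, 0.1177]
eef_rot: [3.141, 0.001, -0.196]
contact_force: [0.2, 0.1, -1.5]
finger_gap: 0.0491
gripper_force: 6.8
[0.53976131 0.10203397 0.11774266]
```

View pics/m6.png

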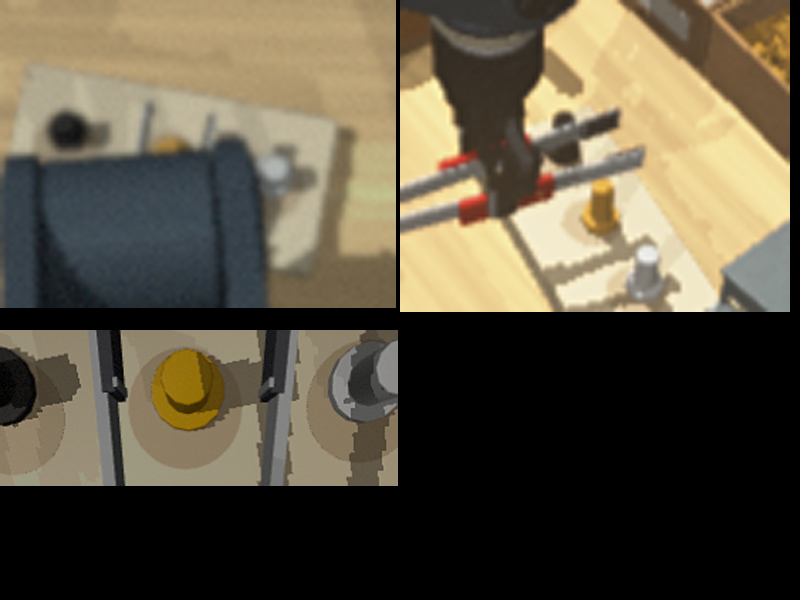

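Mosaic: top crop shows the jaw tips at (150,103)/(210,118) straddling the brass head at (168,145). Side crop shows the jaws above the brass rivet at (602,205). Wrist crop shows brass (188,393) between pads at (118,390) and (268,390).

Run:
```python
from h import *
T=tool();z=T[2,3]
f=lambda c,uv,zz:((onz(c,uv,zz)-T[:3,3])@T[:3,:3]).round(4)
c=dict(np.load('wrist6.npz'));w=lambda p:np.array(p)/1.42+[180,-330/1.42]
print("wrist pad rears",f(c,w([(118,390),(268,390)]),z+.018).tolist())
print("wrist riv top,head",f(c,w([(187,365),(188,393)]),[.074,.040]).tolist())
print("steel/black tops", f(c,w([(395,375)]),.074).tolist())
c=dict(np.load('top6.npz'));t=lambda p:np.array(p)/4.4+[280,130]
print("top tips",f(c,t([(150,103),(211,118)]),z+.018).tolist())
print("top black,steel tops,brass",f(c,t([(67,127),(277,168)]),.074).tolist())
c=dict(np.load('side6.npz'));s=lambda p:(np.array(p)-[400,0])/3.9+[300,160]
print("side tips",f(c,s([(618,112),(642,150)]),z+.018).tolist(),"riv top",f(c,s([(602,183)]),.074).tolist())
```

```text
wrist pad rears [[0.0851, -0.0156, -0.018], [0.0851, 0.0185, -0.018]]
wrist riv top,head [[0.1009, -0.0004, 0.0446], [0.0964, -0.0003, 0.0786]]
steel/black tops [[0.0976, 0.0699, 0.0446]]
top tips [[0.1152, -0.0199, -0.0179], [0.1143, 0.0214, -0.018]]
top black,steel tops,brass [[0.0972, -0.0759, 0.0447], [0.1015, 0.0728, 0.0446]]
side tips [[0.1165, -0.0159, -0.0179], [0.1164, 0.0254, -0.018]] riv top [[0.1009, -0.0031, 0.0446]]
```

```bash
python3 -m creep '[{"slide":[0,-0.001,0.003],"rot":[0,0,0],"claw":-0.14},{"slide":[0,-0.002,0.008],"rot":[0,0,0],"claw":-0.14},{"slide":[0,-0.0025,0.015],"rot":[0,0,0],"claw":-0.14},{"slide":[0,-0.0025,0.023],"rot":[0,0,0],"claw":-0.14},{"slide":[0,-0.0025,0.032],"rot":[0,0,0],"claw":-0.14},{"slide":[0,-0.0025,0.041],"rot":[0,0,0],"claw":-0.14},{"slide":[0,-0.0025,0.05],"rot":[0,0,0],"claw":-0.14},{"slide":[0,-0.0025,0.058],"rot":[0,0,0],"claw":-0.14},{"slide":[0,-0.0025,0.064],"rot":[0,0,0],"claw":-0.14},{"slide":[0,-0.0025,0.067],"rot":[0,0,0],"claw":-0.14}]'
```

```text
t: 15.12
eef_pos: [0.54, 0.1044, 0.0501]
eef_rot: [3.141, 0.001, -0.196]
contact_force: [0.0, -0.0, -1.6]
finger_gap: 0.0486
gripper_force: 6.8
```

```bash
cat > ck.py <<'E'
from h import *
o=get_obs();print(o['t'],o['eef_pos'].round(4),o['finger_gap'].round(4),o['gripper_force'].round(1),o['contact_force'].round(1))
c=shot('side')
m=cv2.inRange(cv2.cvtColor(c["color"],cv2.COLOR_RGB2HSV),(15,190,60),(30,255,255))
k,l,s,ce=cv2.connectedComponentsWithStats(m)
for i in range(1,k):
    if s[i,4]>25 and s[i,1]<290: print(s[i],ce[i].round(1))
E
python3 ck.py;python3 -m creep '[{"slide":[0,0,0],"rot":[0,0,0],"claw":-0.1},{"slide":[0,0,0],"rot":[0,0,0],"claw":-0.07},{"slide":[0,0,0],"rot":[0,0,0],"claw":-0.04},{"slide":[0,0,0],"rot":[0,0,0],"claw":-0.01},{"slide":[0,0,0],"rot":[0,0,0],"claw":0.02},{"slide":[0,0,0],"rot":[0,0,0],"claw":0.05},{"slide":[0,0,0],"rot":[0,0,0],"claw":0.05},{"slide":[0,0,0],"rot":[0,0,0],"claw":0.05},{"slide":[0,0,0],"rot":[0,0,0],"claw":0.05},{"slide":[0,0,0],"rot":[0,0,0],"claw":0.05}]'; python3 ck.py
```

```text
t: 15.95
eef_pos: [0.5405, 0.1045, 0.0513]
eef_rot: [3.142, 0.0, -0.196]
contact_force: [1.0, -0.3, -1.3]
finger_gap: 0.0406
gripper_force: 11.2Traceback (most recent call last):
  File "ck.py", line 2, in <module>
    o=get_obs();print(o['t'],o['eef_pos'].round(4),o['finger_gap'].round(4),o['gripper_force'].round(1),o['contact_force'].round(1))
                                                   ^^^^^^^^^^^^^^^^^^^^^
AttributeError: 'float' object has no attribute 'round'
Traceback (most recent call last):
  File "ck.py", line 2, in <module>
    o=get_obs();print(o['t'],o['eef_pos'].round(4),o['finger_gap'].round(4),o['gripper_force'].round(1),o['contact_force'].round(1))
                                                   ^^^^^^^^^^^^^^^^^^^^^
AttributeError: 'float' object has no attribute 'round'
```

```bash
cat > ck.py <<'E'
from h import *
import sys
o=get_obs();print(np.round(o['eef_pos'],4),np.round(o['finger_gap'],4),np.round(o['gripper_force'],1),np.round(o['contact_force'],1))
for c in ([dict(np.load('side6.npz'))] if len(sys.argv)>1 else [])+[shot('side')]:
  m=cv2.inRange(cv2.cvtColor(c["color"],cv2.COLOR_RGB2HSV),(14,150,60),(32,255,255));m[:,:330]=0;m[:,380:]=0;m[:170]=0;m[260:]=0
  k,l,s,ce=cv2.connectedComponentsWithStats(m)
  for i in range(1,k):
    if s[i,4]>8: print(s[i],ce[i].round(1))
E
python3 ck.py 1
```

```text
[0.5405 0.1045 0.0513] 0.0406 11.2 [ 1.  -0.3 -1.3]
[347 206   9  14  76] [351.1 213.4]
[349 206   6   5  21] [351.6 208.3]
[349 217   6   3  12] [351.8 218. ]
```

```bash
python3 -m creep '[{"slide":[0,0,0],"rot":[0,0,0],"claw":0.07},{"slide":[0,0,0],"rot":[0,0,0],"claw":0.09},{"slide":[0,0,0],"rot":[0,0,0],"claw":0.12},{"slide":[0,0,0],"rot":[0,0,0],"claw":0.2},{"slide":[0,0,0],"rot":[0,0,0],"claw":0.4},{"slide":[0,0,0],"rot":[0,0,0],"claw":0.7},{"slide":[0,0,0],"rot":[0,0,0],"claw":1},{"slide":[0,0,0],"rot":[0,0,0],"claw":1},{"slide":[0,0,0],"rot":[0,0,0],"claw":1},{"slide":[0,0,0],"rot":[0,0,0],"claw":1}]'; python3 ck.py
```

```text
t: 16.83
eef_pos: [0.5404, 0.1045, 0.0513]
eef_rot: [3.142, 0.0, -0.196]
contact_force: [-0.5, -1.8, -0.9]
finger_gap: 0.0388
gripper_force: 60.2
[0.5404 0.1045 0.0513] 0.0388 60.2 [-0.5 -1.8 -0.9]
[349 206   6   5  21] [351.6 208.3]
[350 217   5   3  11] [352. 218.]
```

Closed on the shank: gap 38.8 mm, 60 N, rivet unmoved. Lifting gently.

```bash
python3 -m creep '[{"slide":[0,0,-0.001],"rot":[0,0,0],"claw":1},{"slide":[0,0,-0.003],"rot":[0,0,0],"claw":1},{"slide":[0,0,-0.006],"rot":[0,0,0],"claw":1},{"slide":[0,0,-0.011],"rot":[0,0,0],"claw":1},{"slide":[0,0,-0.018],"rot":[0,0,0],"claw":1},{"slide":[0,0,-0.027],"rot":[0,0,0],"claw":1},{"slide":[0,0,-0.037],"rot":[0,0,0],"claw":1},{"slide":[0,0,-0.048],"rot":[0,0,0],"claw":1},{"slide":[0,0,-0.06],"rot":[0,0,0],"claw":1},{"slide":[0,0,-0.072],"rot":[0,0,0],"claw":1}]'; python3 -m creep '[{"slide":[0,0,-0.012],"rot":[0,0,0],"claw":1},{"slide":[0,0,-0.024],"rot":[0,0,0],"claw":1},{"slide":[0,0,-0.035],"rot":[0,0,0],"claw":1},{"slide":[0,0,-0.044],"rot":[0,0,0],"claw":1},{"slide":[0,0,-0.051],"rot":[0,0,0],"claw":1},{"slide":[0,0,-0.056],"rot":[0,0,0],"claw":1},{"slide":[0,0,-0.059],"rot":[0,0,0],"claw":1},{"slide":[0,0,-0.06],"rot":[0,0,0],"claw":1},{"slide":[0,0,-0.06],"rot":[0,0,0],"claw":1},{"slide":[0,0,-0.06],"rot":[0,0,0],"claw":1}]'; sed -i 's/m\[:170\]=0/m[:110]=0/' ck.py; python3 ck.py; python3 -c "
from h import *
c=shot('side')
print(proj(c,[(.637,.0835,.074+.132),(.637,.0835,.04+.132)]).round(1))
w=shot('wrist'); m=cv2.inRange(cv2.cvtColor(w['color'],cv2.COLOR_RGB2HSV),(18,190,60),(32,255,255))[:150,200:440]
print('brass px in wrist view above brick',m.sum()//255)"
```

```text
t: 17.72
eef_pos: [0.5405, 0.1045, 0.1248]
eef_rot: [-3.141, -0.0, -0.196]
contact_force: [0.3, 0.6, -2.0]
finger_gap: 0.0389
gripper_force: 60.4
t: 18.55
eef_pos: [0.5402, 0.1045, 0.1829]
eef_rot: [3.141, 0.001, -0.196]
contact_force: [-0.2, -0.3, -2.8]
finger_gap: 0.0385
gripper_force: 60.5
[0.5402 0.1045 0.1829] 0.0385 60.5 [-0.2 -0.3 -2.8]
[350 120  21  19 218] [358.9 130.3]
[352 177   6   5  25] [354.1 178.8]
[351 188   7   4  16] [354.1 189.4]
[[354.1 177.5]
 [353.4 185.8]]
brass px in wrist view above brick 2235
```

Run:
```python
from h import *
T=tool();w=shot('wrist'); m=cv2.inRange(cv2.cvtColor(w['color'],cv2.COLOR_RGB2HSV),(18,190,60),(32,255,255))
k,l,s,ce=cv2.connectedComponentsWithStats(m)
for i in range(1,k):
    if s[i,4]>60: print(s[i],ce[i].round(1))
P=lambda t:(T[:3,:3]@np.array(t)+T[:3,3])
print(proj(w,[P((.098,0,.011+.008)),P((.083,0,.015)),P((.113,0,.015)),P((.098,0,-.023))]).round(1))
# door & neighbours: difference against earlier views
a=np.load('top6.npz')['color'].astype(int);b=shot('top','top7.png')["color"].astype(int)
d=cv2.GaussianBlur(np.abs(a-b).max(2).astype(np.uint8),(5,5),0)>25
k,l,s,ce=cv2.connectedComponentsWithStats(d.astype(np.uint8))
print([x.tolist() for x in s[1:] if x[4]>10])
a=np.load('side6.npz')['color'].astype(int);b=shot('side','side7.png')["color"].astype(int)
d=cv2.GaussianBlur(np.abs(a-b).max(2).astype(np.uint8),(5,5),0)>25
k,l,s,ce=cv2.connectedComponentsWithStats(d.astype(np.uint8))
print([x.tolist() for x in s[1:] if x[4]>10])
```

```text
[ 288    0   57   60 2240] [315.   25.7]
[[312.3  21.1]
 [312.3  59.2]
 [312.1 -23.6]
 [311.2  -6.7]]
[[170, 150, 208, 250, 8610], [288, 169, 4, 17, 35], [285, 179, 51, 44, 771], [340, 181, 3, 5, 13], [395, 185, 6, 14, 50], [356, 187, 14, 6, 59], [337, 201, 17, 76, 395], [353, 203, 32, 40, 387], [386, 213, 22, 10, 135], [285, 217, 3, 8, 18], [421, 217, 18, 32, 252], [293, 221, 25, 7, 85], [285, 226, 5, 6, 21], [355, 244, 62, 79, 1053], [446, 256, 9, 15, 54], [461, 281, 21, 17, 197], [407, 302, 81, 47, 1166], [363, 339, 9, 11, 77]]
[[60, 0, 51, 56, 1384], [100, 0, 106, 116, 2988], [108, 26, 22, 70, 626], [70, 51, 7, 9, 25], [86, 52, 12, 22, 168], [54, 58, 34, 224, 3912], [190, 60, 166, 89, 2999], [78, 82, 25, 166, 1038], [263, 98, 14, 6, 45], [280, 102, 11, 7, 29], [172, 122, 162, 41, 1590], [142, 133, 24, 123, 1244], [336, 143, 15, 25, 258], [361, 152, 3, 9, 21], [290, 165, 77, 69, 2555], [349, 232, 28, 18, 168], [305, 240, 42, 91, 1181], [355, 260, 12, 9, 54], [104, 263, 54, 20, 286], [83, 266, 6, 4, 13], [90, 266, 11, 5, 42], [353, 299, 16, 23, 182], [196, 320, 121, 64, 1603], [311, 329, 13, 13, 89], [360, 333, 26, 39, 391], [353, 384, 10, 16, 89]]
```

Run:
```python
from h import *
c=shot('top');g=cv2.GaussianBlur(cv2.cvtColor(c["color"],cv2.COLOR_RGB2GRAY),(3,3),0).astype(float)
# outer-face bottom/bench boundary: strongest dark->bright step going down, per column
for lo,hi in ((180,230),):
    us=np.arange(412,515,6); vs=[lo+np.argmax(np.diff(g[lo:hi,u-1:u+2].mean(1),n=1)) for u in us]
    print(list(zip(us.tolist(),np.array(vs).tolist())))
for th in (0,2,4):
    a=np.radians(95.7-th);y=np.array([np.cos(a),np.sin(a)]);x=np.array([y[1],-y[0]]);h=np.array([.527,-.152])
    print(th,[proj(c,[(*(h-r*y-.045*x),z) for r in (.03,.22)]).round(0).tolist() for z in (.29,.09)])
```

```text
[(412, 214), (418, 214), (424, 214), (430, 216), (436, 217), (442, 218), (448, 218), (454, 218), (460, 217), (466, 217), (472, 216), (478, 224), (484, 225), (490, 225), (496, 226), (502, 214), (508, 213), (514, 212)]
0 [[[427.0, 214.0], [502.0, 208.0]], [[408.0, 216.0], [471.0, 211.0]]]
2 [[[426.0, 214.0], [502.0, 211.0]], [[408.0, 216.0], [471.0, 214.0]]]
4 [[[426.0, 215.0], [502.0, 214.0]], [[407.0, 216.0], [470.0, 216.0]]]
```

Run:
```python
from h import *
d=cv2.imread('pics/d.png')[:,:396].astype(np.float32)
n=cv2.resize(cv2.imread('pics/top7.png')[100:300,380:560],None,fx=2.2,fy=2.2,interpolation=cv2.INTER_CUBIC)[:,:396].astype(np.float32)
g=lambda x:cv2.cvtColor(x,cv2.COLOR_BGR2GRAY)
for x0,x1 in ((40,110),(100,170),(160,215)):
    A,B=g(d)[175:262,x0:x1],g(n)[175:262,x0:x1]
    print(x0,[round(float(v),2) for v in cv2.phaseCorrelate(A,B)[0]],np.abs(A-B).mean().round(1))
```

```text
40 [0.05, 0.13] 8.9
100 [-0.04, -0.14] 3.6
160 [0.11, -0.03] 5.8
```

The door hasn't moved from its fully pressed-home position, and the rivet is held upright 13 cm up. Handing in.

```bash
python3 -c "
from rig import *
print(job_done())"
```

```text
the job is handed in; nothing more can be done
None
```

I handed the job in at about 19 s: the furnace door is shut, and the brass rivet is held upright, head down, in the red-gripped tongs about 13 cm above the brick; my last camera checks showed both steady, but no verdict came back.

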